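# Sort the parts stripped from the press into their trays

### The job

Sort the parts taken off the press into the blue trays: the two levelling feet into the big two-compartment tray, the two cable glands into the small two-compartment tray, and the T-shaped bracket into the undivided square tray. Give each foot and each gland a compartment of its own, and leave every part standing upright and flat on the floor of its tray.

Things in the scene. Friction and masses are not known exactly. Their poses are not given: they have to be found in the camera images.
- foot_a_center (a point): One of two alike: machine levelling foot, standing upright: black rubber pad at the bottom, 50 mm across and 12 mm high, a steel hex nut (25 mm) at 18 to 28 mm, then a bare steel threaded stud 12 mm in diameter up to 70 mm; about 140 g. This point is on its axis, half-way up (35 mm above its underside); z is up along the stud. Round: the yaw does not matter.
- foot_b_center (a point): The other of two alike: machine levelling foot, standing upright: black rubber pad at the bottom, 50 mm across and 12 mm high, a steel hex nut (25 mm) at 18 to 28 mm, then a bare steel threaded stud 12 mm in diameter up to 70 mm; about 140 g. This point is on its axis, half-way up (35 mm above its underside); z is up along the stud. Round: the yaw does not matter.
- gland_a_center (a point): One of two alike: metal cable gland, standing upright on its thread: thread 25 mm in diameter at the bottom (15 mm high), a hex collar 37 mm over its corners at 15 to 24 mm, then a round dome nut 31 mm in diameter up to 46 mm, with a black rubber centre on top; about 90 g. This point is on its axis, half-way up (23 mm above its underside); z is up. Round: the yaw does not matter.
- gland_b_center (a point): The other of two alike: metal cable gland, standing upright on its thread: thread 25 mm in diameter at the bottom (15 mm high), a hex collar 37 mm over its corners at 15 to 24 mm, then a round dome nut 31 mm in diameter up to 46 mm, with a black rubber centre on top; about 90 g. This point is on its axis, half-way up (23 mm above its underside); z is up. Round: the yaw does not matter.
- bracket_center (a point): Dark steel stop bracket shaped like an upside-down T: flat base 54 mm (its x) by 40 mm (its y), 8 mm thick, and an upright plate across its middle, 10 mm thick along x, 40 mm wide along y, its top 54 mm above the underside; about 120 g. This point is in the middle of the plate, half-way up (27 mm above the underside); z is up, x is square to the plate (grip the plate along x).
- foot_tray: The largest blue tray, for the levelling feet: 172 mm long (its y) by 88 mm wide (its x), with one divider making two compartments, each 80 x 80 mm inside, centred at y = +42 mm and y = -42 mm. Fixed to the bench; walls 14 mm high and 4 mm thick, floor 3 mm thick. Origin at the centre of its underside on the bench, z up.
- gland_tray: The small blue tray with one divider, for the cable glands: 128 mm long (its y) by 66 mm wide (its x), two compartments, each 58 x 58 mm inside, centred at y = +31 mm and y = -31 mm. Fixed to the bench; walls 14 mm high and 4 mm thick, floor 3 mm thick. Origin at the centre of its underside on the bench, z up.
- bracket_tray: The square blue tray without a divider, for the bracket: 94 x 94 mm outside, one compartment 86 x 86 mm inside, centred on its origin. Fixed to the bench; walls 14 mm high and 4 mm thick, floor 3 mm thick. Origin at the centre of its underside on the bench, z up.
Not all that is in view belongs to the job. What is shaped like the part that bears foot_a_center but yellow is not meant. Leave any purple look-alike of the part that bears gland_b_center alone.

How it is judged:
By the outcome, as a careful person would: the job done as asked, in the order asked, and still so for the second after the job is handed in, with the robot touching nothing.
It also fails if it takes over 109 s, if anything falls off the work surface, if the arm or the gripper's body presses on something with over 40 N, if the wrist force passes 120 N, or if a joint passes its speed limit or range.

### The arm

A 7-joint arm with a two-finger parallel gripper is mounted at the origin on the work surface. World frame = base frame: x ahead of the robot, y to its left, z up, the work surface at z = 0. Lengths are in m, angles in rad, forces in N, time in s.
With the tool pointing down it reaches from about 0.425 to 0.925 m from the base axis. Payload 6.8 kg.
Tool frame: the origin (TCP) lies on the centre line of the jaws, within the pads' length; the fingertips stand 8 mm ahead of it and the grasp point (between the pads) lies 11 mm behind it (r.finger_overhang is the distance from the TCP to the fingertips, in m); x points along the fingers, z is the direction in which the jaws open and shut, and the axes are right-handed (so a half turn about x gives the same grasp; the last joint's range is limited). The gripper opens to 85 mm and grips with 20 to 120 N. Pads are 22 mm wide; open, the fingers measure 114 mm over their backs; the gripper's body (76 mm by 85 mm) begins 54 mm behind the grasp point. The pads swing forward as they close: fully open they stand 13 mm farther back than shut.
Start: joints at [1.093, 0.477, 0.022, 1.555, -0.011, 1.109, -0.083], TCP at [0.244, -0.629, 0.239] pointing down, gripper open.
Joint ranges: [-2.96, 2.96], [-0.34, 2.1], [-1.41, 1.46], [0.24, 2.44], [-1.37, 4.51], [0.17, 1.92], [-2.96, 2.96]. Speed limits (rad/s): [2.39, 2.39, 3.14, 3.14, 3.14, 3.14, 3.14].

### API

Orientations are given as a rotation vector (axis times angle).
In Python, from bench import r gives the robot as it stands. The module is installed in compiled form; this text tells all that it offers.
- The arm moves only by the tool play_rows, never from a script. Its argument "plan" is a list of rows, each a list of 5 numbers: the opening, from -1 (shut) to 1 (fully open), then the shift along the world's x, y, z in m, then the turn about the world's z in rad. A call has 1 to 10 rows; each row is the pose to reach, as a shift and turn from the pose commanded when the call began; what a row does not reach only later rows make up. A row lasts 1/10 s, in which the tool goes at most 50 mm and 8.59 degrees, less where a joint would pass 70% of its speed; a pose out of reach is approached as far as the arm can. A call with a gripper value outside its range is refused whole. The fingers move at their own pace and stop on an object; "force" is the grip in N (left out, the last holds). Time passes only in rows, so rows that repeat a pose let the fingers close. It gives the time, the measured TCP pose, the force and the opening at its end, in the units of the state.
- r.get_obs(): the state, without advancing time (a new reading comes with each control period).
- r.grab_frame(name): name is "scene" or "top" or "wrist"; returns a dict with "pixels" (384x512x3 uint8, blue, green, red), "z_map" (384x512 float32, m along the optical axis (not along the pixel's ray), 0 where there is no reading), "vfov" (degrees; the focal length in pixels is half the picture's height over the tangent of half this angle, whatever the lens; pixels are square), "cx", "cy" (the principal point, pixels), "R" (3x3) and "t" (3): a world point X has camera coordinates R X + t; the wrist camera has in their place "tool_from_camera" (4x4, takes a point from camera to tool coordinates, whose origin is the TCP and whose axes are the tool frame's). Camera axes: x right, y down, z forward; pixel columns grow to the right and rows downward; lengths in m; the calibration is good to about 2 mm. A picture is of the moment at which its call begins: read the wrist's pose just before it.
- r.hand_in(): hands the job in, once; it reports no verdict.
Trained networks look in a picture, given as the dict that the camera call returned (one of the last four; its "shot" number tells which), for a name from the list of things; names that differ only in an ending like _2 or _b are one class to them, and where a whole thing is asked for, a point or a joint stands for the part that bears it (a point fixed in the world has none). Each returns a list of dicts, best first, with "conf" (0 to 1); they miss things now and then, are a little off and sometimes report something else, mostly with a low value. They report only what shows in the picture. A call takes as long as a camera call. They do not tell look-alikes from the thing itself.
- r.outline_of(picture, label): "mask" (384x512 bool, what is visible of it) and "bbox" ([left, top, right, bottom] as shares, 0 to 1, of the picture: columns of its width, rows of its height, round what is visible of it).
- r.pinpoint(picture, label): "position" ([column, row] as shares, 0 to 1, of the picture: columns of its width, rows of its height: a listed point, or the origin of a listed thing).
The state is a dict: "clock": time; "joints": joint angles; "qvel": joint speeds; "tau": joint torques, N m; "tcp_pos": TCP position; "orientation": TCP orientation; "contact_force": force on the tool from outside, world axes, zero at the start; "moment": the same for the moment, N m; "grip_width": finger opening in m.
Only numpy, scipy, OpenCV 4.12 (cv2) and the standard library are available. Lean on these libraries where they do the work, as an engineer would, in place of code of your own. Each camera call takes 0.05 s, during which the arm holds its last target.

## Working session

There is one attempt and no reset: what is moved stays moved. The work goes in short steps, Python scripts to look and compute and a tool call to move; the robot and the scene stay as the last step left them, time stands still between calls to the robot, and variables do not carry over. Pictures are saved under pics/ and viewed, and the job is handed in when it is done.

Besides the shell and the picture viewer there is one more tool, called after ">>>" by a JSON object that holds its "fn" and its "kwargs". play_rows: Moves the arm, as the interface text tells. Its arguments: {"type":"object","properties":{"plan":{"type":"array","items":{"type":"array","items":{"type":"number"}}},"force":{"type":"number"}},"required":["plan"]}

```bash
mkdir -p pics; ls; cat > h.py <<'E'
import numpy as np, cv2
from bench import r
def K(p):
    h=p["pixels"].shape[0]; f=h/2/np.tan(np.radians(p["vfov"])/2); return f,p["cx"],p["cy"]
def world(p,u,v,z=None,d=None):
    """pixel -> world, at depth d or on plane z"""
    f,cx,cy=K(p); ray=np.array([(u-cx)/f,(v-cy)/f,1.0]); R=np.array(p["R"]); t=np.array(p["t"])
    C=-R.T@t; w=R.T@ray
    if d is None: d=(z-C[2])/w[2]
    return C+w*d
def proj(p,X):
    f,cx,cy=K(p); c=np.array(p["R"])@X+np.array(p["t"]); return f*c[0]/c[2]+cx,f*c[1]/c[2]+cy
E
python3 - <<'E'
from h import *
o=r.get_obs(); print({k:np.round(v,3) for k,v in o.items()}, r.finger_overhang)
for n in ("scene","top"):
    p=r.grab_frame(n); cv2.imwrite(f"pics/{n}0.png",p["pixels"]); print(n,p["vfov"],p["cx"],p["cy"],np.round(p["R"],3).tolist(),p["t"])
    for l in ["foot_a_center","gland_a_center","bracket_center","foot_tray","gland_tray","bracket_tray"]:
        for k in r.pinpoint(p,l): 
            u,v=k["position"][0]*512,k["position"][1]*384
            z={'f':.035,'g':.023,'b':.027}[l[0]] if 'tray' not in l else 0
            print(n,l,round(k["conf"],2),round(u),round(v),np.round(world(p,u,v,z=z),3), p["pixels"][int(v),int(u)])
E
```

```text
pics
{'clock': np.float64(0.0), 'joints': array([ 1.093,  0.478,  0.022,  1.556, -0.011,  1.109, -0.083]), 'qvel': array([-0.001,  0.003,  0.001,  0.001, -0.001, -0.   , -0.   ]), 'tau': array([-0.0000e+00, -5.9645e+01,  1.6080e+00, -2.8120e+01,  1.3000e-02,
        9.0000e-03,  0.0000e+00]), 'tcp_pos': array([ 0.244, -0.629,  0.238]), 'orientation': array([ 0.934,  1.363, -0.932]), 'contact_force': array([ 0.228, -0.828,  0.072]), 'moment': array([-0.007, -0.054, -0.009]), 'grip_width': np.float64(0.086)} 0.008
scene 48.13143912303088 250.87516872021484 188.60339582613926 [[-0.315, 0.949, -0.004], [0.647, 0.212, -0.732], [-0.694, -0.234, -0.681]] [ 0.16564776 -0.29064675  1.36991873]
scene foot_a_center 0.83 349 218 [0.515 0.221 0.035] [ 77 118 127]
scene foot_a_center 0.67 309 193 [0.465 0.122 0.035] [51 51 51]
scene gland_a_center 0.81 264 181 [0.444 0.007 0.023] [104 104 106]
scene bracket_center 0.71 396 203 [0.425 0.317 0.027] [21 21 21]
scene bracket_center 0.48 315 194 [0.457 0.134 0.027] [131 138 142]
scene foot_tray 0.67 132 220 [ 0.642 -0.248  0.   ] [141  70   8]
scene gl
[... 167 characters left out ...]
313223498953 [[0.014, -0.999, 0.031], [-0.989, -0.019, -0.149], [0.15, -0.029, -0.988]] [-0.01536555  0.51427254  0.97789918]
top foot_a_center 0.68 208 204 [0.477 0.121 0.035] [119 122 119]
top foot_a_center 0.61 172 188 [0.516 0.213 0.035] [20 70 80]
top gland_a_center 0.66 248 214 [0.453 0.017 0.023] [77 80 79]
top gland_a_center 0.46 345 148 [ 0.633 -0.235  0.023] [114  57  30]
top bracket_center 0.57 128 226 [0.418 0.319 0.027] [46 46 45]
top bracket_center 0.17 207 205 [0.475 0.122 0.027] [63 65 64]
top foot_tray 0.71 342 148 [ 0.638 -0.234  0.   ] [116  58  30]
top gland_tray 0.96 172 156 [0.607 0.224 0.   ] [124  66  31]
top bracket_tray 0.89 252 146 [0.639 0.009 0.   ] [143  75  38]
```

View pics/scene0.png

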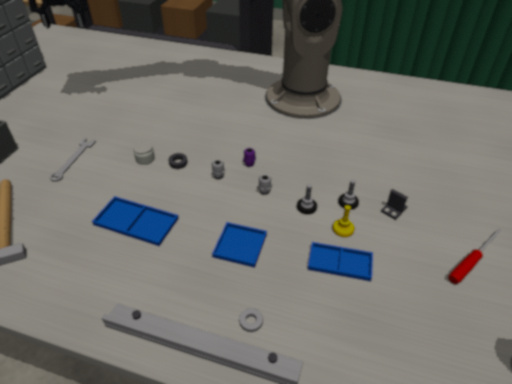

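View pics/top0.png

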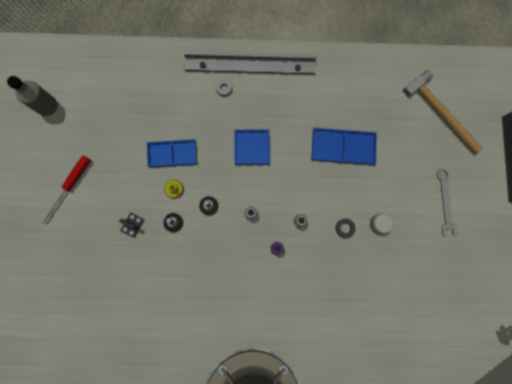

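The pictures show two black feet (top view at 208,205 and 173,222), a yellow look-alike foot (173,188), two grey glands (251,214 and 301,221), a purple look-alike (277,249), the bracket (131,225) and three blue trays. Next I'll refine the positions with depth.

```bash
cat >> h.py <<'E'
def cloud(p):
    f,cx,cy=K(p); d=p["z_map"]; v,u=np.mgrid[:384,:512]
    c=np.stack([(u-cx)/f*d,(v-cy)/f*d,d],-1); R=np.array(p["R"]); t=np.array(p["t"])
    return (c-t)@R
E
python3 - <<'E'
from h import *
p=r.grab_frame("top"); s=r.grab_frame("scene")
for P,nm in ((p,"top"),(s,"scene")):
    W=cloud(P); W[P["z_map"]==0]=np.nan
    hsv=cv2.cvtColor(P["pixels"],cv2.COLOR_BGR2HSV)
    reg=(W[...,0]>.3)&(W[...,0]<.72)&(abs(W[...,1])<.42)
    print(nm,"table z",np.nanmedian(W[reg][:,2]))
    blue=((hsv[...,0]>100)&(hsv[...,0]<125)&(hsv[...,1]>120)&reg).astype(np.uint8)
    n,l,st,c=cv2.connectedComponentsWithStats(blue)
    for i in range(1,n):
        if st[i,4]>200:
            # project mask px onto plane z=~.014/ fit rect
            vv,uu=np.where(l==i); pts=np.array([world(P,a,b,z=.010)[:2] for a,b in zip(uu,vv)],np.float32)
            print(" tray",np.round(cv2.minAreaRect(pts*1000),1) if 0 else cv2.minAreaRect(pts*1000), np.round(np.nanmedian(W[l==i],0),3))
    hi=((W[...,2]>.012)&reg&(blue==0)).astype(np.uint8)
    n,l,st,c=cv2.connectedComponentsWithStats(hi)
    for i in range(1,n):
        if st[i,4]>8:
            m=l==i; z=W[m][:,2]; top=m&(W[...,2]>np.nanmax(z)-.012)
            print(" obj px",st[i,4],np.round(c[i]),"zmax",np.round(z.max(),3),"cen",np.round(W[m].mean(0),3),"top",np.round(W[top].mean(0),3),top.sum(),P["pixels"][m].mean(0).round())
big=cv2.resize(p["pixels"][120:270,100:400],None,fx=2.6,fy=2.6,interpolation=cv2.INTER_CUBIC); cv2.imwrite("pics/top1.png",big)
E
```

```text
top table z 0.001057455881853694
 tray ((643.396728515625, -236.22705078125), (170.7232208251953, 88.6610107421875), 87.04893493652344) [ 0.644 -0.236  0.004]
 tray ((635.9722290039062, 10.186664581298828), (90.5792236328125, 90.83284759521484), 1.3011033535003662) [0.637 0.011 0.004]
 tray ((614.1895141601562, 223.57879638671875), (66.94895935058594, 127.69390106201172), 5.023501396179199) [0.615 0.224 0.005]
 obj px 14 [320. 128.] zmax 0.018 cen [ 0.691 -0.171  0.015] top [ 0.691 -0.171  0.015] 14 [121.  97.  83.]
 obj px 36 [257. 130.] zmax 0.018 cen [ 0.681 -0.002  0.015] top [ 0.681 -0.002  0.015] 36 [124.  95.  80.]
 obj px 22 [338. 129.] zmax 0.017 cen [ 0.689 -0.222  0.015] top [ 0.689 -0.222  0.015] 22 [121.  98.  86.]
 obj px 19 [364. 131.] zmax 0.018 cen [ 0.685 -0.29   0.015] top [ 0.685 -0.29   0.015] 19 [119.  97.  85.]
 obj px 14 [376. 138.] zmax 0.02 cen [ 0.666 -0.322  0.016] top [ 0.666 -0.322  0.016] 14 [120.  89.  74.]
 obj px 14 [154. 141.] zmax 0.021 cen [0.643 0.27  0.016] top [0.643 0.27  0.016] 14 [127. 103.  88.]
 obj px 13 [376. 158.] zmax 0.017 cen [ 0.61 
[... 2277 characters left out ...]
17 cen [ 0.635 -0.32   0.014] top [ 0.635 -0.32   0.014] 47 [130. 103.  92.]
 obj px 9 [135. 202.] zmax 0.015 cen [ 0.599 -0.261  0.014] top [ 0.599 -0.261  0.014] 9 [129.  95.  82.]
 obj px 9 [169. 212.] zmax 0.016 cen [ 0.604 -0.171  0.014] top [ 0.604 -0.171  0.014] 9 [130.  97.  83.]
 obj px 49 [219. 237.] zmax 0.017 cen [ 0.636 -0.035  0.015] top [ 0.636 -0.035  0.015] 49 [134. 104.  93.]
 obj px 10 [313. 243.] zmax 0.016 cen [0.59  0.161 0.015] top [0.59  0.161 0.015] 10 [132. 101.  89.]
 obj px 10 [324. 244.] zmax 0.017 cen [0.586 0.182 0.015] top [0.586 0.182 0.015] 10 [131.  99.  86.]
 obj px 9 [372. 259.] zmax 0.016 cen [0.594 0.285 0.014] top [0.594 0.285 0.014] 9 [134.  96.  79.]
```

View pics/top1.png

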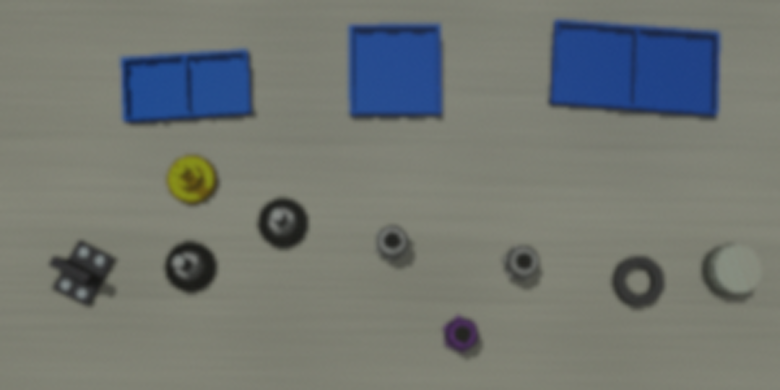

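```bash
python3 - <<'E'
from h import *
from scipy.spatial.transform import Rotation as Ro
o=r.get_obs(); print(o["clock"]); print(Ro.from_rotvec(o["orientation"]).as_matrix().round(3))
p=r.grab_frame("top"); W=cloud(p)
# bracket
for P in (p,r.grab_frame("scene")):
    W=cloud(P); m=(W[...,2]>.040)&(abs(W[...,0]-.424)<.04)&(abs(W[...,1]-.315)<.04)
    q=W[m][:,:2]; w,v=np.linalg.eigh(np.cov(q.T)); print("bracket",q.mean(0),w**.5,"plate dir deg",np.degrees(np.arctan2(v[1,1],v[0,1])),"x-yaw",np.degrees(np.arctan2(v[1,0],v[0,0])))
E
```

```text
0.8
[[ 0.     0.932  0.361]
 [-0.     0.361 -0.932]
 [-1.     0.     0.   ]]
bracket [0.42424958 0.31380192] [0.00302864 0.01236645] plate dir deg 64.43736900565409 x-yaw 154.43736900565406
bracket [0.4257928  0.31493001] [0.00316202 0.01184024] plate dir deg 66.27159844331415 x-yaw 156.27159844331413
```

>>> {"fn": "play_rows", "kwargs": {"plan": [[1, 0.04, 0.05, -0.02, 0], [1, 0.08, 0.1, -0.04, 0], [1, 0.12, 0.14, -0.05, 0], [1, 0.15, 0.18, -0.05, 0], [1, 0.18, 0.22, -0.05, 0], [1, 0.21, 0.26, -0.05, 0], [1, 0.23, 0.3, -0.05, 0], [1, 0.25, 0.34, -0.05, 0], [1, 0.26, 0.38, -0.05, 0], [1, 0.26, 0.42, -0.05, 0]]}}

```text
clock: 1.9
tcp_pos: [0.5048, -0.2166, 0.1896]
orientation: [0.933, 1.36, -0.931]
contact_force: [1.0, 1.1, 0.2]
grip_width: 0.0853
```

>>> {"fn": "play_rows", "kwargs": {"plan": [[1, 0, 0.05, 0, 0], [1, 0, 0.1, 0, 0], [1, 0, 0.15, 0, 0], [1, 0, 0.2, 0, 0], [1, -0.01, 0.25, -0.01, 0], [1, -0.02, 0.29, -0.02, 0], [1, -0.026, 0.32, -0.03, 0], [1, -0.026, 0.329, -0.04, 0], [1, -0.026, 0.329, -0.04, 0], [1, -0.026, 0.329, -0.04, 0]]}}

```text
clock: 2.9
tcp_pos: [0.4773, 0.1089, 0.1493]
orientation: [0.933, 1.361, -0.934]
contact_force: [-0.2, -0.4, 0.8]
grip_width: 0.0853
```

```bash
cat >> h.py <<'E'
from scipy.spatial.transform import Rotation as Ro
def wrist():
    o=r.get_obs(); p=r.grab_frame("wrist"); T=np.eye(4); T[:3,:3]=Ro.from_rotvec(o["orientation"]).as_matrix(); T[:3,3]=o["tcp_pos"]
    M=np.linalg.inv(T@np.array(p["tool_from_camera"])); p["R"]=M[:3,:3]; p["t"]=M[:3,3]; return o,p
E
python3 - <<'E'
from h import *
o,p=wrist(); print(o["tcp_pos"],o["clock"]); cv2.imwrite("pics/w0.png",p["pixels"])
for k in r.pinpoint(p,"foot_a_center"): u,v=k["position"][0]*512,k["position"][1]*384; print(k["conf"],u,v,world(p,u,v,z=.035).round(4))
W=cloud(p); ok=(p["z_map"]>0)
for c in ((.478,.12),(.432,.21)):
    m=ok&(abs(W[...,0]-c[0])<.03)&(abs(W[...,1]-c[1])<.03)
    for a,b in ((.05,.09),(.06,.08),(.016,.03),(.006,.015)):
        q=W[m&(W[...,2]>a)&(W[...,2]<b)]; 
        if len(q): print(c,a,len(q),q.mean(0).round(4),(q.min(0)/2+q.max(0)/2).round(4),q[:,2].max())
E
```

```text
[0.47730794 0.10894837 0.1493026 ] 2.9
0.84 158.3104 96.4992 [0.5218 0.2179 0.035 ]
0.76 244.3776 185.3184 [0.4748 0.1239 0.035 ]
(0.478, 0.12) 0.05 264 [0.4781 0.1241 0.0653] [0.4763 0.1237 0.0605] 0.07054148609860826
(0.478, 0.12) 0.06 213 [0.4774 0.1239 0.0678] [0.4763 0.1237 0.0654] 0.07054148609860826
(0.478, 0.12) 0.016 279 [0.4803 0.1245 0.0263] [0.4782 0.1239 0.0235] 0.029716543611487418
(0.478, 0.12) 0.006 1223 [0.4811 0.1248 0.0107] [0.4762 0.1237 0.0104] 0.014869318730295383
(0.432, 0.21) 0.05 339 [0.4328 0.2126 0.0639] [0.431  0.2134 0.0603] 0.0704749030430828
(0.432, 0.21) 0.06 242 [0.4321 0.213  0.0674] [0.431  0.2136 0.0653] 0.0704749030430828
(0.432, 0.21) 0.016 353 [0.4347 0.2115 0.0255] [0.4309 0.2139 0.023 ] 0.0298519403267595
(0.432, 0.21) 0.006 1198 [0.4362 0.211  0.0107] [0.4306 0.2139 0.0105] 0.01498397249064794
```

View pics/w0.png

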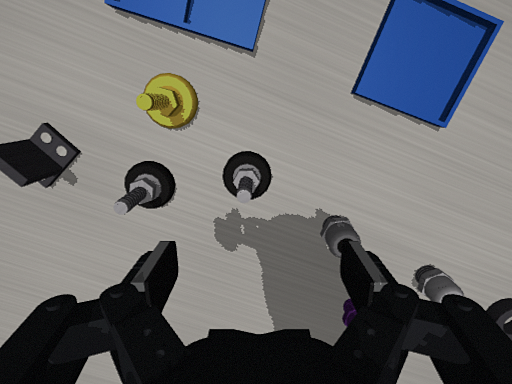

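```bash
python3 - <<'E'
from h import *
o,p=wrist(); print(o["tcp_pos"],o["clock"],o["qvel"].round(3))
W=cloud(p); ok=(p["z_map"]>0)
for c in ((.478,.12),(.432,.21)):
    m=ok&(abs(W[...,0]-c[0])<.03)&(abs(W[...,1]-c[1])<.03)
    for a,b in ((.055,.09),(.06,.08),(.006,.015)):
        q=W[m&(W[...,2]>a)&(W[...,2]<b)]; 
        if len(q): print(c,a,len(q),q.mean(0).round(4),(q.min(0)/2+q.max(0)/2).round(4),q[:,2].max())
E
```

```text
[0.47764576 0.10856885 0.14967659] 3.0 [ 0.003 -0.003 -0.005  0.001 -0.    -0.001 -0.004]
(0.478, 0.12) 0.055 238 [0.4778 0.124  0.0665] [0.4764 0.1237 0.0627] 0.07026942840571122
(0.478, 0.12) 0.06 206 [0.4773 0.1239 0.0679] [0.4764 0.1237 0.0652] 0.07026942840571122
(0.478, 0.12) 0.006 1214 [0.481  0.1248 0.0107] [0.4762 0.1235 0.0105] 0.014942846415080003
(0.432, 0.21) 0.055 294 [0.4326 0.2128 0.0655] [0.4312 0.2134 0.0629] 0.07073569716677512
(0.432, 0.21) 0.06 241 [0.4321 0.213  0.0673] [0.431  0.2134 0.0655] 0.07073569716677512
(0.432, 0.21) 0.006 1192 [0.4363 0.211  0.0107] [0.4305 0.2141 0.0105] 0.014934557077249343
```

>>> {"fn": "play_rows", "kwargs": {"plan": [[1, -0.001, 0.014, 0, 0], [1, -0.001, 0.014, -0.04, 0], [1, -0.001, 0.014, -0.07, 0], [1, -0.001, 0.014, -0.09, 0], [1, -0.001, 0.014, -0.103, 0], [1, -0.001, 0.014, -0.103, 0], [-1, -0.001, 0.014, -0.103, 0], [-1, -0.001, 0.014, -0.103, 0], [-1, -0.001, 0.014, -0.103, 0], [-1, -0.001, 0.014, -0.103, 0]], "force": 50}}

```text
clock: 4.05
tcp_pos: [0.4764, 0.1245, 0.047]
orientation: [0.933, 1.361, -0.932]
contact_force: [-0.3, -0.7, -0.6]
grip_width: 0.0284
```

>>> {"fn": "play_rows", "kwargs": {"plan": [[-1, 0, 0, 0, 0], [-1, 0, 0, 0, 0], [-1, 0, 0, 0, 0], [-1, 0, 0, 0, 0]]}}

```text
clock: 4.45
tcp_pos: [0.4759, 0.1243, 0.0464]
orientation: [0.933, 1.362, -0.933]
contact_force: [-0.4, -0.8, 2.9]
grip_width: 0.0102
```

>>> {"fn": "play_rows", "kwargs": {"plan": [[-1, 0, 0, 0.01, 0], [-1, 0, 0, 0.03, 0], [-1, 0, 0, 0.06, 0], [-1, 0, 0, 0.1, 0], [-1, 0, 0, 0.11, 0]]}}

```text
clock: 4.95
tcp_pos: [0.4779, 0.1254, 0.1605]
orientation: [0.936, 1.358, -0.928]
contact_force: [1.2, 1.2, -1.6]
grip_width: 0.0106
```

```bash
python3 - <<'E'
from h import *
o,p=wrist(); print(o["tcp_pos"],o["clock"],o["grip_width"],o["contact_force"]); cv2.imwrite("pics/w1.png",p["pixels"])
s=r.grab_frame("scene"); cv2.imwrite("pics/s1.png",cv2.resize(s["pixels"][80:300,200:450],None,fx=3,fy=2.7))
E
```

```text
[0.47786259 0.12535923 0.16046633] 4.95 0.01056559553078451 [ 1.23674393  1.16132844 -1.595109  ]
```

View pics/w1.png

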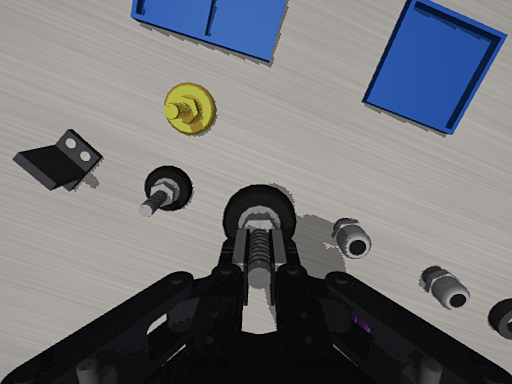

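View pics/s1.png

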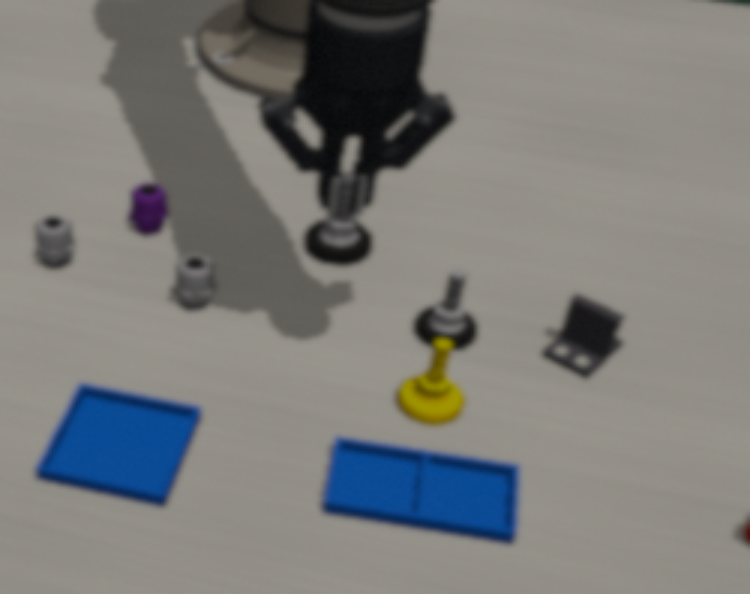

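Foot 1 is held upright (wrist view: stud between the pads, pad centred at 260,215). I'll carry it to the far compartment.

>>> {"fn": "play_rows", "kwargs": {"plan": [[-1, 0.03, -0.02, 0, 0], [-1, 0.06, -0.06, 0, 0], [-1, 0.08, -0.1, 0, 0], [-1, 0.1, -0.145, 0, 0], [-1, 0.115, -0.19, 0, 0], [-1, 0.13, -0.235, 0, 0], [-1, 0.14, -0.28, 0, 0], [-1, 0.15, -0.325, 0, 0], [-1, 0.16, -0.37, 0, 0], [-1, 0.165, -0.395, 0, 0]]}}

```text
clock: 6.05
tcp_pos: [0.6392, -0.2758, 0.1535]
orientation: [0.933, 1.362, -0.939]
contact_force: [0.6, 0.2, -1.4]
grip_width: 0.0105
```

>>> {"fn": "play_rows", "kwargs": {"plan": [[-1, 0, 0, 0, 0], [-1, 0, 0, 0, 0], [-1, 0, 0, 0, 0]]}}

```text
clock: 6.35
tcp_pos: [0.6404, -0.2684, 0.1548]
orientation: [0.932, 1.365, -0.931]
contact_force: [0.3, 0.4, -1.7]
grip_width: 0.0104
```

```bash
python3 - <<'E'
from h import *
o,p=wrist(); print(o["tcp_pos"],o["clock"],o["grip_width"],o["contact_force"]); cv2.imwrite("pics/w2.png",p["pixels"])
for k in r.pinpoint(p,"foot_tray"): u,v=k["position"][0]*512,k["position"][1]*384; print(k["conf"],u,v,world(p,u,v,z=.0).round(4))
W=cloud(p); hsv=cv2.cvtColor(p["pixels"],cv2.COLOR_BGR2HSV); b=(hsv[...,0]>100)&(hsv[...,0]<125)&(hsv[...,1]>120)&(p["z_map"]>0)&(W[...,2]<.02)&(W[...,1]<-.13)
q=W[b]; print(cv2.minAreaRect((q[:,:2]*1000).astype(np.float32)))
E
```

```text
[ 0.64044305 -0.26836811  0.15482898] 6.35 0.010367084817062758 [ 0.25696678  0.40095708 -1.71851834]
0.57 229.12 162.0864 [ 0.6433 -0.2318  0.    ]
((642.6592407226562, -234.5579833984375), (172.17559814453125, 88.40719604492188), 86.96207427978516)
```

View pics/w2.png

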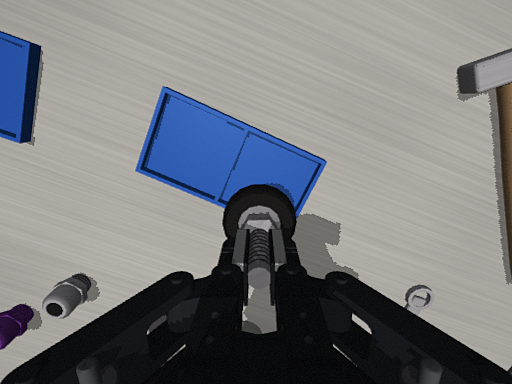

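>>> {"fn": "play_rows", "kwargs": {"plan": [[-1, 0.001, -0.009, -0.02, 0], [-1, 0.001, -0.009, -0.05, 0], [-1, 0.001, -0.009, -0.08, 0], [-1, 0.001, -0.009, -0.095, 0], [-1, 0.001, -0.009, -0.1, 0], [-1, 0.001, -0.009, -0.104, 0], [-1, 0.001, -0.009, -0.104, 0], [-1, 0.001, -0.009, -0.104, 0]]}}

```text
clock: 7.25
tcp_pos: [0.6428, -0.2799, 0.0536]
orientation: [0.933, 1.36, -0.932]
contact_force: [0.5, 0.1, -1.0]
grip_width: 0.0106
```

>>> {"fn": "play_rows", "kwargs": {"plan": [[1, 0, 0, 0, 0], [1, 0, 0, 0, 0], [1, 0, 0, 0, 0], [1, 0, 0, 0, 0], [1, 0, 0, 0.01, 0], [1, 0, 0, 0.04, 0], [1, 0, 0, 0.08, 0], [1, 0, 0, 0.1, 0]]}}

```text
clock: 8.05
tcp_pos: [0.6436, -0.2802, 0.1569]
orientation: [0.933, 1.357, -0.931]
contact_force: [0.3, 0.7, 0.1]
grip_width: 0.0852
```

```bash
cat > look.py <<'E'
from h import *
import sys
o,p=wrist(); print(o["tcp_pos"].round(4),o["clock"],o["grip_width"].round(4),o["contact_force"].round(1)); cv2.imwrite(f"pics/{sys.argv[1]}.png",p["pixels"])
W=cloud(p)
for a in sys.argv[2:]:
    x,y,h=map(float,a.split(","))
    m=(p["z_map"]>0)&(np.hypot(W[...,0]-x,W[...,1]-y)<.03)
    q=W[m&(W[...,2]>h-.014)&(W[...,2]<h+.012)]
    if len(q): print(a,len(q),"mid",(q.min(0)/2+q.max(0)/2).round(4),"mean",q.mean(0).round(4),"zmax",q[:,2].max().round(4))
E
python3 look.py w3 .641,-.2775,.073
```

```text
Traceback (most recent call last):
  File "look.py", line 3, in <module>
    o,p=wrist(); print(o["tcp_pos"].round(4),o["clock"],o["grip_width"].round(4),o["contact_force"].round(1)); cv2.imwrite(f"pics/{sys.argv[1]}.png",p["pixels"])
                                                        ^^^^^^^^^^^^^^^^^^^^^
AttributeError: 'float' object has no attribute 'round'
```

```bash
sed -i 's/o\["grip_width"\].round(4)/round(float(o["grip_width"]),4)/' look.py
python3 look.py w3 .641,-.2775,.073
```

```text
[ 0.6449 -0.2807  0.1597] 8.1 0.0852 [ 1.  -0.4  3. ]
.641,-.2775,.073 209 mid [ 0.6424 -0.2784  0.0664] mean [ 0.6435 -0.278   0.07  ] zmax 0.0736
```

View pics/w3.png

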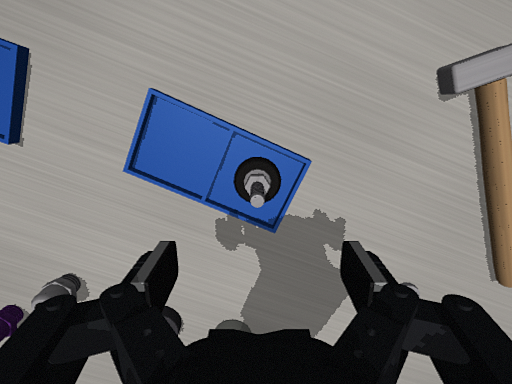

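Foot 1 stands upright in the right compartment (257,185). On to foot 2.

>>> {"fn": "play_rows", "kwargs": {"plan": [[1, -0.02, 0.04, 0, 0], [1, -0.035, 0.085, 0, 0], [1, -0.05, 0.13, 0, 0], [1, -0.065, 0.175, 0, 0], [1, -0.08, 0.22, 0, 0], [1, -0.1, 0.265, 0, 0], [1, -0.12, 0.31, 0, 0], [1, -0.14, 0.35, 0, 0], [1, -0.16, 0.39, 0, 0], [1, -0.18, 0.43, 0, 0]]}}

```text
clock: 9.15
tcp_pos: [0.4604, 0.1517, 0.1521]
orientation: [0.932, 1.362, -0.933]
contact_force: [-0.3, 0.4, -0.6]
grip_width: 0.0851
```

>>> {"fn": "play_rows", "kwargs": {"plan": [[1, -0.02, 0.035, 0, 0], [1, -0.033, 0.06, 0, 0], [1, -0.033, 0.06, 0, 0], [1, -0.033, 0.06, 0, 0]]}}

```text
clock: 9.55
tcp_pos: [0.4285, 0.2104, 0.1521]
orientation: [0.931, 1.362, -0.932]
contact_force: [0.8, -0.6, -0.3]
grip_width: 0.0858
```

```bash
python3 look.py w4 .4315,.212,.070
```

```text
[0.4285 0.2104 0.1521] 9.55 0.0858 [ 0.8 -0.6 -0.3]
.4315,.212,.070 223 mid [0.4308 0.2142 0.0633] mean [0.4319 0.2147 0.0671] zmax 0.0706
```

View pics/w4.png

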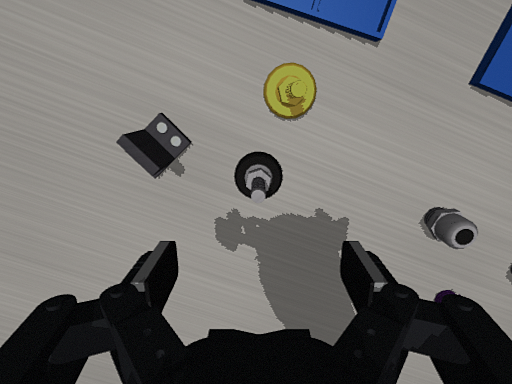

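>>> {"fn": "play_rows", "kwargs": {"plan": [[1, 0.002, 0.003, -0.03, 0], [1, 0.002, 0.003, -0.07, 0], [1, 0.002, 0.003, -0.09, 0], [1, 0.002, 0.003, -0.106, 0], [1, 0.002, 0.003, -0.106, 0], [-1, 0.002, 0.003, -0.106, 0], [-1, 0.002, 0.003, -0.106, 0], [-1, 0.002, 0.003, -0.106, 0], [-1, 0.002, 0.003, -0.106, 0], [-1, 0.002, 0.003, -0.106, 0]]}}

```text
clock: 10.6
tcp_pos: [0.4312, 0.2135, 0.0468]
orientation: [0.933, 1.361, -0.932]
contact_force: [0.6, -1.2, 1.0]
grip_width: 0.0122
```

>>> {"fn": "play_rows", "kwargs": {"plan": [[-1, 0, 0, 0, 0], [-1, 0, 0, 0, 0], [-1, 0, 0, 0, 0], [-1, 0, 0, 0, 0]]}}

```text
clock: 11.0
tcp_pos: [0.4311, 0.2134, 0.0466]
orientation: [0.933, 1.361, -0.932]
contact_force: [-0.2, -0.4, 5.6]
grip_width: 0.0104
```

>>> {"fn": "play_rows", "kwargs": {"plan": [[-1, 0, 0, 0.01, 0], [-1, 0, 0, 0.03, 0], [-1, 0, 0, 0.06, 0], [-1, 0, 0, 0.1, 0], [-1, 0, 0, 0.11, 0], [-1, 0.03, -0.03, 0.11, 0], [-1, 0.06, -0.07, 0.11, 0], [-1, 0.085, -0.11, 0.11, 0], [-1, 0.1, -0.15, 0.11, 0], [-1, 0.12, -0.19, 0.11, 0]]}}

```text
clock: 12.0
tcp_pos: [0.5505, 0.0217, 0.1558]
orientation: [0.932, 1.363, -0.933]
contact_force: [0.8, 0.2, -1.5]
grip_width: 0.0103
```

>>> {"fn": "play_rows", "kwargs": {"plan": [[-1, 0.02, -0.04, 0, 0], [-1, 0.04, -0.08, 0, 0], [-1, 0.055, -0.12, 0, 0], [-1, 0.075, -0.16, 0, 0], [-1, 0.09, -0.2, 0, 0], [-1, 0.094, -0.215, 0, 0], [-1, 0.094, -0.216, 0, 0], [-1, 0.094, -0.216, 0, 0], [-1, 0.094, -0.216, 0, 0]]}}

```text
clock: 12.9
tcp_pos: [0.6446, -0.1899, 0.156]
orientation: [0.931, 1.364, -0.93]
contact_force: [0.9, 0.7, -0.8]
grip_width: 0.0105
```

```bash
python3 look.py w5 .641,-.2775,.073
```

```text
[ 0.6446 -0.1899  0.156 ] 12.9 0.0105 [ 0.9  0.7 -0.8]
.641,-.2775,.073 243 mid [ 0.6423 -0.2779  0.0666] mean [ 0.6432 -0.2766  0.069 ] zmax 0.0742
```

View pics/w5.png

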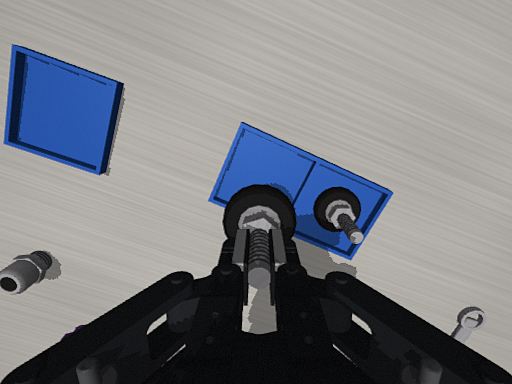

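>>> {"fn": "play_rows", "kwargs": {"plan": [[-1, 0, -0.004, -0.03, 0], [-1, 0, -0.004, -0.06, 0], [-1, 0, -0.004, -0.085, 0], [-1, 0, -0.004, -0.097, 0], [-1, 0, -0.004, -0.102, 0], [-1, 0, -0.004, -0.105, 0], [-1, 0, -0.004, -0.105, 0], [-1, 0, -0.004, -0.105, 0]]}}

```text
clock: 13.75
tcp_pos: [0.6458, -0.1967, 0.0526]
orientation: [0.933, 1.36, -0.932]
contact_force: [0.5, 0.1, -0.7]
grip_width: 0.0106
```

>>> {"fn": "play_rows", "kwargs": {"plan": [[1, 0, 0, 0, 0], [1, 0, 0, 0, 0], [1, 0, 0, 0, 0], [1, 0, 0, 0, 0], [1, 0, 0, 0.01, 0], [1, 0, 0, 0.04, 0], [1, 0, 0, 0.08, 0], [1, 0, 0, 0.1, 0], [1, 0, 0, 0.1, 0]]}}

```text
clock: 14.65
tcp_pos: [0.6475, -0.1971, 0.1563]
orientation: [0.934, 1.354, -0.929]
contact_force: [0.9, 0.3, 0.2]
grip_width: 0.0853
```

```bash
python3 look.py w6 .641,-.2775,.073 .645,-.194,.073
```

```text
[ 0.6475 -0.1971  0.1563] 14.65 0.0853 [0.9 0.3 0.2]
.641,-.2775,.073 211 mid [ 0.6429 -0.2782  0.0665] mean [ 0.6438 -0.2764  0.0688] zmax 0.0736
.645,-.194,.073 222 mid [ 0.6455 -0.1949  0.0666] mean [ 0.6464 -0.1946  0.0699] zmax 0.0741
```

View pics/w6.png

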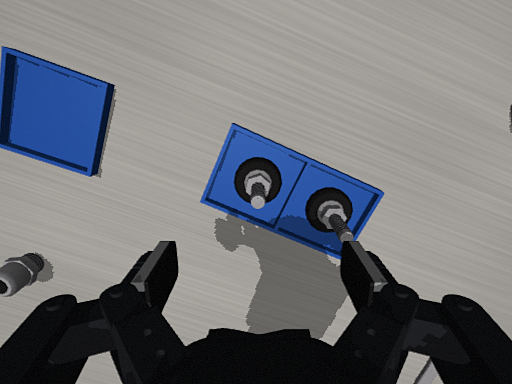

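Both feet stand upright, each in its own compartment. Next is gland 2, and I'll turn the jaws to lie across the gland tray.

>>> {"fn": "play_rows", "kwargs": {"plan": [[1, -0.02, 0.01, 0, 0.14], [1, -0.04, 0.02, 0, 0.28], [1, -0.07, 0.03, 0, 0.42], [1, -0.1, 0.04, 0, 0.56], [1, -0.13, 0.05, 0, 0.7], [1, -0.16, 0.06, 0, 0.84], [1, -0.18, 0.07, 0, 0.98], [1, -0.195, 0.08, 0, 1.12], [1, -0.205, 0.082, 0, 1.26], [1, -0.205, 0.082, -0.01, 1.29]]}}

```text
clock: 15.7
tcp_pos: [0.4386, -0.1145, 0.141]
orientation: [-0.072, 1.57, 0.072]
contact_force: [0.1, -0.6, -0.8]
grip_width: 0.0854
```

>>> {"fn": "play_rows", "kwargs": {"plan": [[1, 0, 0, 0, 0], [1, 0, 0, 0, 0]]}}

```text
clock: 15.9
tcp_pos: [0.44, -0.1147, 0.1406]
orientation: [-0.067, 1.571, 0.068]
contact_force: [1.0, -0.8, -0.8]
grip_width: 0.0855
```

```bash
cat >> look.py <<'E'
z=Ro.from_rotvec(o["orientation"]).as_matrix()[:,2]; print("jaw yaw",np.degrees(np.arctan2(z[1],z[0])).round(1),"q",o["joints"].round(2))
E
python3 look.py w7 .441,-.1155,.046 .459,.0115,.046
```

```text
[ 0.44   -0.1147  0.1406] 15.9 0.0855 [ 1.  -0.8 -0.8]
.441,-.1155,.046 985 mid [ 0.4383 -0.1139  0.0399] mean [ 0.438  -0.1115  0.0438] zmax 0.0473
.459,.0115,.046 1565 mid [0.456  0.0138 0.0399] mean [0.4554 0.0129 0.0442] zmax 0.0478
jaw yaw 4.9 q [ 0.59  0.3  -0.54  2.13  0.22  0.77 -0.01]
```

View pics/w7.png

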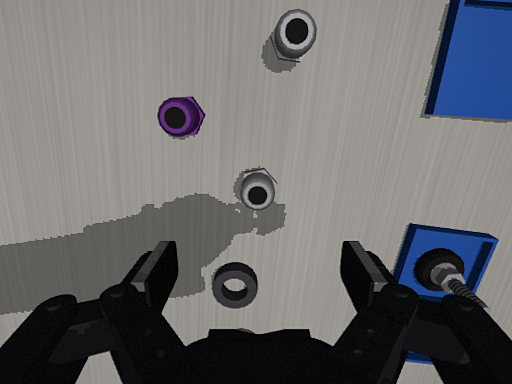

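>>> {"fn": "play_rows", "kwargs": {"plan": [[1, -0.001, 0, -0.03, 0], [1, -0.001, 0, -0.07, 0], [1, -0.001, 0, -0.095, 0], [1, -0.001, 0, -0.109, 0], [1, -0.001, 0, -0.109, 0], [-1, -0.001, 0, -0.109, 0], [-1, -0.001, 0, -0.109, 0], [-1, -0.001, 0, -0.109, 0], [-1, -0.001, 0, -0.109, 0], [-1, -0.001, 0, -0.109, 0]]}}

```text
clock: 16.95
tcp_pos: [0.4395, -0.1149, 0.0333]
orientation: [-0.07, 1.568, 0.069]
contact_force: [-1.5, -0.3, 6.4]
grip_width: 0.0291
```

>>> {"fn": "play_rows", "kwargs": {"plan": [[-1, 0, 0, 0, 0], [-1, 0, 0, 0, 0], [-1, 0, 0, 0, 0]]}}

```text
clock: 17.25
tcp_pos: [0.4396, -0.1148, 0.0333]
orientation: [-0.07, 1.568, 0.069]
contact_force: [-1.0, 0.5, 7.8]
grip_width: 0.0287
```

>>> {"fn": "play_rows", "kwargs": {"plan": [[-1, 0, 0, 0.01, 0], [-1, 0, 0, 0.03, 0], [-1, 0, 0, 0.06, 0], [-1, 0, 0, 0.1, 0], [-1, 0, 0, 0.11, 0], [-1, 0, 0, 0.11, 0]]}}

```text
clock: 17.85
tcp_pos: [0.44, -0.1151, 0.1442]
orientation: [-0.071, 1.566, 0.068]
contact_force: [0.2, 0.6, -1.2]
grip_width: 0.0289
```

```bash
python3 look.py w8
```

```text
[ 0.44   -0.1151  0.1442] 17.85 0.0289 [ 0.2  0.6 -1.2]
jaw yaw 5.1 q [ 0.6   0.29 -0.56  2.13  0.22  0.77 -0.01]
```

View pics/w8.png

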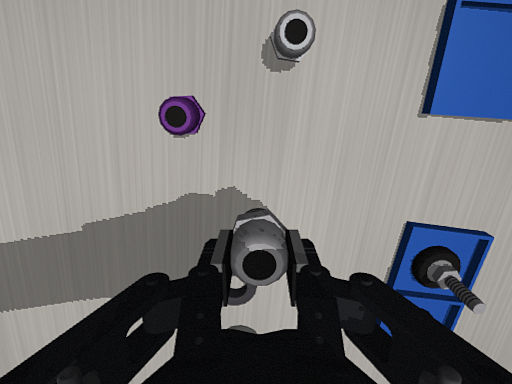

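>>> {"fn": "play_rows", "kwargs": {"plan": [[-1, 0.03, 0.03, 0, 0], [-1, 0.06, 0.07, 0, 0], [-1, 0.085, 0.11, 0, 0], [-1, 0.11, 0.15, 0, 0], [-1, 0.13, 0.19, 0, 0], [-1, 0.145, 0.235, 0, 0], [-1, 0.155, 0.28, 0, 0], [-1, 0.165, 0.32, 0, 0], [-1, 0.17, 0.355, 0, 0], [-1, 0.172, 0.37, 0, 0]]}}

```text
clock: 18.9
tcp_pos: [0.609, 0.26, 0.1399]
orientation: [-0.073, 1.573, 0.075]
contact_force: [0.3, -0.1, -0.9]
grip_width: 0.029
```

>>> {"fn": "play_rows", "kwargs": {"plan": [[-1, 0, 0, 0, 0], [-1, 0, 0, 0, 0]]}}

```text
clock: 19.1
tcp_pos: [0.6103, 0.2535, 0.1407]
orientation: [-0.071, 1.572, 0.068]
contact_force: [-0.1, -0.8, -1.0]
grip_width: 0.0286
```

```bash
cat >> look.py <<'E'
hsv=cv2.cvtColor(p["pixels"],cv2.COLOR_BGR2HSV); b=((hsv[...,0]>100)&(hsv[...,0]<125)&(hsv[...,1]>120)&(p["z_map"]>0)&(W[...,2]<.02)).astype(np.uint8)
n,l,st,c=cv2.connectedComponentsWithStats(b)
for i in range(1,n):
    if st[i,4]>1500: print("blue",st[i].tolist(),cv2.minAreaRect((W[l==i][:,:2]*1000).astype(np.float32)))
E
python3 look.py w9
```

```text
[0.6103 0.2535 0.1407] 19.1 0.0286 [-0.1 -0.8 -1. ]
jaw yaw 5.1 q [-0.11  0.62 -0.55  1.64  0.37  0.99 -0.69]
blue [225, 147, 71, 83, 4716] ((611.8106689453125, 246.04893493652344), (65.83349609375, 87.20707702636719), 5.266883373260498)
```

View pics/w9.png

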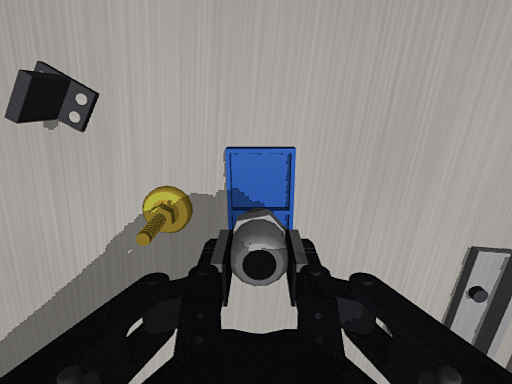

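>>> {"fn": "play_rows", "kwargs": {"plan": [[-1, 0.001, 0.002, -0.03, 0], [-1, 0.001, 0.002, -0.06, 0], [-1, 0.001, 0.002, -0.085, 0], [-1, 0.001, 0.002, -0.097, 0], [-1, 0.001, 0.002, -0.101, 0], [-1, 0.001, 0.002, -0.104, 0], [-1, 0.001, 0.002, -0.104, 0], [-1, 0.001, 0.002, -0.104, 0]]}}

```text
clock: 19.95
tcp_pos: [0.6126, 0.2577, 0.0395]
orientation: [-0.069, 1.568, 0.07]
contact_force: [-0.1, -0.7, -1.4]
grip_width: 0.0291
```

>>> {"fn": "play_rows", "kwargs": {"plan": [[-1, -0.001, -0.001, -0.002, 0], [-1, -0.001, -0.001, -0.002, 0]]}}

```text
clock: 20.15
tcp_pos: [0.6109, 0.2562, 0.0366]
orientation: [-0.07, 1.569, 0.07]
contact_force: [-0.4, 0.9, -2.0]
grip_width: 0.0292
```

>>> {"fn": "play_rows", "kwargs": {"plan": [[0.5, 0, 0, 0, 0], [1, 0, 0, 0, 0], [1, 0, 0, 0, 0], [1, 0, 0, 0, 0], [1, 0, 0, 0.01, 0], [1, 0, 0, 0.04, 0], [1, 0, 0, 0.08, 0], [1, 0, 0, 0.1, 0], [1, 0, 0, 0.1, 0]]}}

```text
clock: 21.05
tcp_pos: [0.613, 0.2579, 0.1411]
orientation: [-0.067, 1.563, 0.072]
contact_force: [1.4, -1.2, 0.1]
grip_width: 0.0855
```

```bash
python3 look.py w10 .611,.256,.049
```

```text
[0.613  0.2579 0.1411] 21.05 0.0855 [ 1.4 -1.2  0.1]
.611,.256,.049 995 mid [0.61   0.2576 0.0428] mean [0.6098 0.2597 0.0468] zmax 0.0504
jaw yaw 5.1 q [-0.11  0.62 -0.55  1.64  0.37  0.98 -0.7 ]
blue [221, 152, 70, 120, 6551] ((614.47265625, 225.49977111816406), (67.62322998046875, 128.6239776611328), 5.19481897354126)
```

View pics/w10.png

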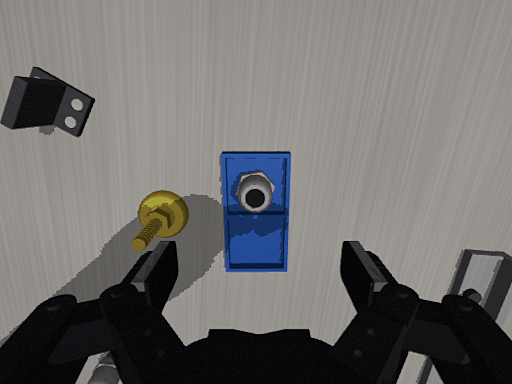

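>>> {"fn": "play_rows", "kwargs": {"plan": [[1, -0.01, -0.04, 0, 0], [1, -0.03, -0.08, 0, 0], [1, -0.055, -0.12, 0, 0], [1, -0.085, -0.16, 0, 0], [1, -0.115, -0.2, 0, 0], [1, -0.145, -0.235, 0, 0], [1, -0.155, -0.245, 0, 0], [1, -0.155, -0.245, 0, 0], [1, -0.155, -0.245, 0, 0]]}}

```text
clock: 22.0
tcp_pos: [0.4565, 0.0121, 0.1363]
orientation: [-0.07, 1.569, 0.071]
contact_force: [0.4, -0.7, -0.2]
grip_width: 0.0855
```

```bash
python3 look.py w11 .457,.013,.046
```

```text
[0.4565 0.0121 0.1363] 22.0 0.0855 [ 0.4 -0.7 -0.2]
.457,.013,.046 1023 mid [0.4559 0.0142 0.0396] mean [0.4557 0.0163 0.0439] zmax 0.0472
jaw yaw 5.1 q [ 0.36  0.32 -0.6   2.13  0.26  0.77 -0.32]
blue [426, 0, 86, 32, 2640] ((616.8408813476562, 173.2301788330078), (65.13660430908203, 24.198047637939453), 5.248094081878662)
blue [380, 148, 126, 99, 9523] ((635.167724609375, 13.477348327636719), (96.13046264648438, 94.5503921508789), 1.5023393630981445)
```

View pics/w11.png

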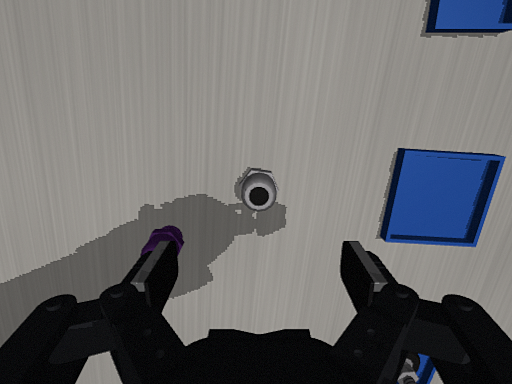

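>>> {"fn": "play_rows", "kwargs": {"plan": [[1, 0, 0.001, -0.03, 0], [1, 0, 0.001, -0.07, 0], [1, 0, 0.001, -0.09, 0], [1, 0, 0.001, -0.104, 0], [1, 0, 0.001, -0.104, 0], [-1, 0, 0.001, -0.104, 0], [-1, 0, 0.001, -0.104, 0], [-1, 0, 0.001, -0.104, 0], [-1, 0, 0.001, -0.104, 0], [-1, 0, 0.001, -0.104, 0]]}}

```text
clock: 23.05
tcp_pos: [0.4565, 0.0123, 0.0333]
orientation: [-0.07, 1.568, 0.069]
contact_force: [-1.7, -1.0, 8.7]
grip_width: 0.0286
```

>>> {"fn": "play_rows", "kwargs": {"plan": [[-1, 0, 0, 0, 0], [-1, 0, 0, 0, 0], [-1, 0, 0, 0, 0]]}}

```text
clock: 23.35
tcp_pos: [0.4565, 0.0123, 0.0334]
orientation: [-0.07, 1.568, 0.069]
contact_force: [-0.7, -0.3, 8.1]
grip_width: 0.0289
```

>>> {"fn": "play_rows", "kwargs": {"plan": [[-1, 0, 0, 0.01, 0], [-1, 0, 0, 0.03, 0], [-1, 0, 0, 0.06, 0], [-1, 0, 0, 0.1, 0], [-1, 0, 0, 0.11, 0], [-1, 0.03, 0.02, 0.11, 0], [-1, 0.07, 0.04, 0.11, 0], [-1, 0.1, 0.08, 0.11, 0], [-1, 0.13, 0.12, 0.11, 0], [-1, 0.15, 0.16, 0.11, 0]]}}

```text
clock: 24.35
tcp_pos: [0.6076, 0.1732, 0.1421]
orientation: [-0.068, 1.569, 0.068]
contact_force: [0.7, -0.6, -0.7]
grip_width: 0.0293
```

>>> {"fn": "play_rows", "kwargs": {"plan": [[-1, 0.01, 0.02, 0, 0], [-1, 0.01, 0.021, 0, 0], [-1, 0.01, 0.021, 0, 0], [-1, 0.01, 0.021, 0, 0]]}}

```text
clock: 24.75
tcp_pos: [0.6154, 0.1915, 0.1419]
orientation: [-0.07, 1.571, 0.068]
contact_force: [-0.5, -0.4, -1.0]
grip_width: 0.029
```

```bash
python3 look.py w12 .61,.257,.049
```

```text
[0.6154 0.1915 0.1419] 24.75 0.029 [-0.5 -0.4 -1. ]
.61,.257,.049 1175 mid [0.6098 0.2574 0.0469] mean [0.61   0.2577 0.0475] zmax 0.0506
jaw yaw 5.0 q [ 0.01  0.59 -0.57  1.69  0.37  0.97 -0.61]
blue [223, 78, 75, 136, 8060] ((614.3779296875, 223.00790405273438), (67.24539947509766, 132.39971923828125), 5.727261066436768)
blue [223, 289, 75, 45, 2786] ((631.6732177734375, 30.8111629486084), (87.08056640625, 62.76502227783203), 2.7050673961639404)
```

View pics/w12.png

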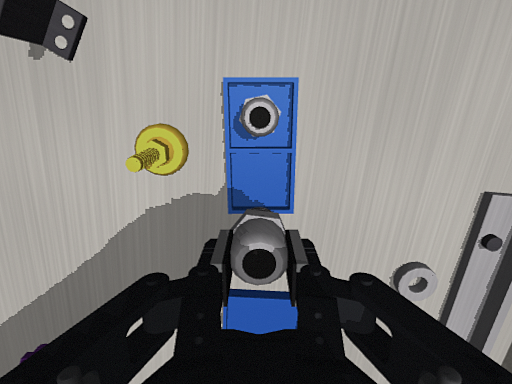

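>>> {"fn": "play_rows", "kwargs": {"plan": [[-1, 0.001, 0.002, -0.03, 0], [-1, 0.001, 0.002, -0.06, 0], [-1, 0.001, 0.002, -0.085, 0], [-1, 0.001, 0.002, -0.098, 0], [-1, 0.001, 0.002, -0.102, 0], [-1, 0.001, 0.002, -0.105, 0], [-1, 0.001, 0.002, -0.105, 0], [-1, 0.001, 0.002, -0.105, 0]]}}

```text
clock: 25.6
tcp_pos: [0.6176, 0.1956, 0.0385]
orientation: [-0.069, 1.568, 0.07]
contact_force: [-0.5, -0.3, 0.1]
grip_width: 0.0285
```

>>> {"fn": "play_rows", "kwargs": {"plan": [[-1, 0, -0.001, -0.001, 0], [0.5, 0, -0.001, -0.001, 0], [1, 0, -0.001, -0.001, 0], [1, 0, -0.001, -0.001, 0], [1, 0, -0.001, 0, 0], [1, 0, -0.001, 0.01, 0], [1, 0, -0.001, 0.04, 0], [1, 0, -0.001, 0.08, 0], [1, 0, -0.001, 0.1, 0], [1, 0, -0.001, 0.1, 0]]}}

```text
clock: 26.6
tcp_pos: [0.6191, 0.1957, 0.142]
orientation: [-0.068, 1.563, 0.072]
contact_force: [-0.0, 0.6, -0.1]
grip_width: 0.0854
```

```bash
python3 look.py w13 .61,.257,.049 .617,.194,.049
```

```text
[0.6191 0.1957 0.142 ] 26.6 0.0854 [-0.   0.6 -0.1]
.61,.257,.049 1162 mid [0.6101 0.2574 0.0445] mean [0.61   0.2579 0.0474] zmax 0.0503
.617,.194,.049 990 mid [0.6167 0.1963 0.0426] mean [0.6166 0.1983 0.0469] zmax 0.0502
jaw yaw 5.1 q [ 0.    0.6  -0.57  1.68  0.38  0.97 -0.62]
blue [218, 83, 75, 135, 6869] ((614.31494140625, 225.23020935058594), (67.52010345458984, 128.0056915283203), 5.343419551849365)
blue [218, 292, 84, 42, 3000] ((634.5128173828125, 33.447349548339844), (93.85658264160156, 57.47421646118164), 1.5751757621765137)
```

View pics/w13.png

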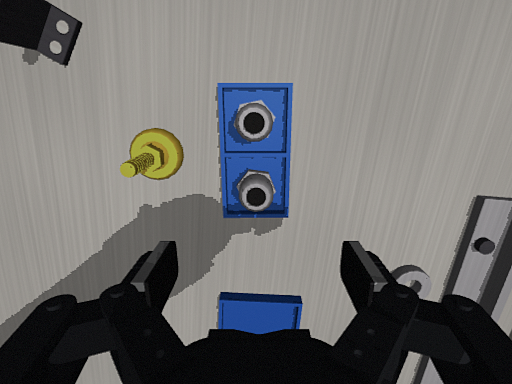

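Both glands stand in their own compartments (254,120 and 256,190). Now the bracket, with the jaws turned to about −25°.

>>> {"fn": "play_rows", "kwargs": {"plan": [[1, -0.03, 0.02, 0, -0.13], [1, -0.07, 0.04, 0, -0.26], [1, -0.11, 0.06, 0, -0.39], [1, -0.15, 0.09, 0, -0.52], [1, -0.18, 0.11, 0, -0.52], [1, -0.193, 0.121, 0, -0.52], [1, -0.193, 0.121, 0, -0.52], [1, -0.193, 0.121, 0, -0.52]]}}

```text
clock: 27.45
tcp_pos: [0.424, 0.3146, 0.1367]
orientation: [0.337, 1.545, -0.339]
contact_force: [0.7, -0.5, -0.1]
grip_width: 0.0854
```

```bash
cat > br.py <<'E'
from h import *
o,p=wrist(); W=cloud(p)
m=(p["z_map"]>0)&(np.hypot(W[...,0]-.425,W[...,1]-.316)<.035)
for lo,hi in ((.050,.062),(.03,.062),(.004,.012)):
    k=m&(W[...,2]>lo)&(W[...,2]<hi); q=(W[k][:,:2]*1000).astype(np.float32)
    print(lo,len(q),cv2.minAreaRect(q),q.mean(0))
E
python3 look.py w14; python3 br.py
```

```text
[0.424  0.3146 0.1367] 27.45 0.0854 [ 0.7 -0.5 -0.1]
jaw yaw -24.7 q [-0.33  0.42 -0.53  1.97  0.28  0.83 -1.44]
blue [416, 110, 96, 144, 5756] ((618.058349609375, 226.16600036621094), (76.79251098632812, 128.98675537109375), 5.05818510055542)
0.05 576 ((422.5712890625, 318.72894287109375), (40.02733612060547, 9.946980476379395), 64.59612274169922) [422.86804 319.42343]
0.03 643 ((422.589599609375, 318.7856750488281), (40.134056091308594, 9.94785213470459), 64.675537109375) [423.73154 321.20682]
0.004 1719 ((422.6465148925781, 318.8992614746094), (39.814720153808594, 54.3144416809082), 64.97583770751953) [423.04504 319.8813 ]
```

View pics/w14.png

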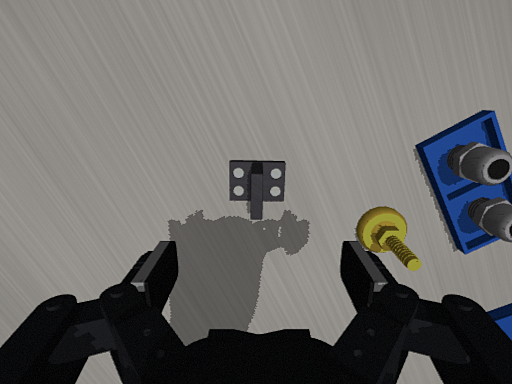

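>>> {"fn": "play_rows", "kwargs": {"plan": [[1, -0.001, 0.0035, -0.03, -0.01], [1, -0.001, 0.0035, -0.07, -0.01], [1, -0.001, 0.0035, -0.09, -0.01], [1, -0.001, 0.0035, -0.104, -0.01], [1, -0.001, 0.0035, -0.104, -0.01], [-1, -0.001, 0.0035, -0.104, -0.01], [-1, -0.001, 0.0035, -0.104, -0.01], [-1, -0.001, 0.0035, -0.104, -0.01], [-1, -0.001, 0.0035, -0.104, -0.01], [-1, -0.001, 0.0035, -0.104, -0.01]]}}

```text
clock: 28.55
tcp_pos: [0.4231, 0.3191, 0.0338]
orientation: [0.346, 1.542, -0.345]
contact_force: [-0.2, 0.9, -0.4]
grip_width: 0.012
```

>>> {"fn": "play_rows", "kwargs": {"plan": [[-1, 0, 0, 0, 0], [-1, 0, 0, 0, 0], [-1, 0, 0, 0, 0], [-1, 0, 0, 0, 0]]}}

```text
clock: 28.95
tcp_pos: [0.4232, 0.319, 0.0338]
orientation: [0.346, 1.542, -0.346]
contact_force: [-0.1, -1.1, 5.9]
grip_width: 0.0092
```

>>> {"fn": "play_rows", "kwargs": {"plan": [[-1, 0, 0, 0.01, 0], [-1, 0, 0, 0.03, 0], [-1, 0, 0, 0.06, 0], [-1, 0, 0, 0.1, 0], [-1, 0, 0, 0.11, 0], [-1, 0, 0, 0.11, 0]]}}

```text
clock: 29.55
tcp_pos: [0.4237, 0.3195, 0.1451]
orientation: [0.348, 1.54, -0.344]
contact_force: [-0.3, 0.6, -1.9]
grip_width: 0.0091
```

```bash
python3 look.py w15
```

```text
[0.4237 0.3195 0.1451] 29.55 0.0091 [-0.3  0.6 -1.9]
jaw yaw -25.3 q [-0.33  0.41 -0.53  1.96  0.27  0.84 -1.45]
blue [412, 113, 100, 139, 5525] ((618.0289916992188, 226.12132263183594), (76.81053161621094, 129.6015625), 5.2329535484313965)
blue [474, 299, 38, 74, 1845] ((609.6433715820312, 14.262947082519531), (45.170127868652344, 95.89141845703125), 1.2619315385818481)
```

View pics/w15.png

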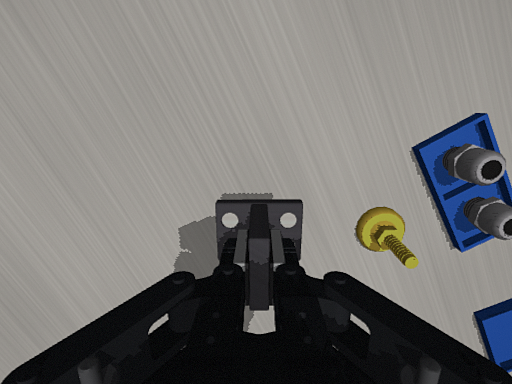

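>>> {"fn": "play_rows", "kwargs": {"plan": [[-1, 0.03, -0.03, 0, 0.1], [-1, 0.055, -0.065, 0, 0.2], [-1, 0.08, -0.1, 0, 0.3], [-1, 0.105, -0.14, 0, 0.4], [-1, 0.13, -0.18, 0, 0.47], [-1, 0.155, -0.22, 0, 0.47], [-1, 0.18, -0.26, 0, 0.47], [-1, 0.205, -0.295, 0, 0.47], [-1, 0.212, -0.306, 0, 0.47], [-1, 0.212, -0.306, 0, 0.47]]}}

```text
clock: 30.6
tcp_pos: [0.6346, 0.0096, 0.1407]
orientation: [-0.02, 1.574, 0.018]
contact_force: [0.5, 1.0, -1.1]
grip_width: 0.0091
```

>>> {"fn": "play_rows", "kwargs": {"plan": [[-1, 0, 0, 0, 0], [-1, 0, 0, 0, 0]]}}

```text
clock: 30.8
tcp_pos: [0.6335, 0.0154, 0.1426]
orientation: [-0.025, 1.572, 0.026]
contact_force: [-0.5, -0.3, -0.9]
grip_width: 0.0094
```

```bash
python3 look.py w16
```

```text
[0.6335 0.0154 0.1426] 30.8 0.0094 [-0.5 -0.3 -0.9]
jaw yaw 1.9 q [ 0.26  0.57 -0.53  1.71  0.34  0.95 -0.37]
blue [211, 137, 101, 94, 6159] ((635.1715698242188, 13.972763061523438), (93.82938385009766, 93.60767364501953), 1.4961881637573242)
```

View pics/w16.png

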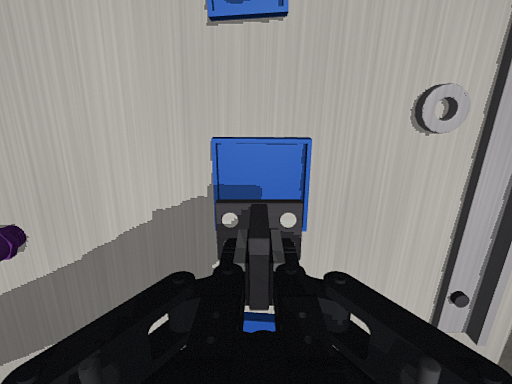

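>>> {"fn": "play_rows", "kwargs": {"plan": [[-1, 0.001, -0.002, -0.03, 0], [-1, 0.001, -0.002, -0.06, 0], [-1, 0.001, -0.002, -0.085, 0], [-1, 0.001, -0.002, -0.098, 0], [-1, 0.001, -0.002, -0.102, 0], [-1, 0.001, -0.002, -0.106, 0], [-1, 0.001, -0.002, -0.106, 0], [-1, 0.001, -0.002, -0.106, 0]]}}

```text
clock: 31.65
tcp_pos: [0.6367, 0.011, 0.0384]
orientation: [-0.023, 1.569, 0.023]
contact_force: [0.2, 0.7, -0.8]
grip_width: 0.0092
```

>>> {"fn": "play_rows", "kwargs": {"plan": [[-1, -0.001, 0.001, -0.001, 0], [0.5, -0.001, 0.001, -0.001, 0], [1, -0.001, 0.001, -0.001, 0], [1, -0.001, 0.001, -0.001, 0], [1, -0.001, 0.001, 0, 0], [1, -0.001, 0.001, 0.01, 0], [1, -0.001, 0.001, 0.04, 0], [1, -0.001, 0.001, 0.08, 0], [1, -0.001, 0.001, 0.12, 0], [1, -0.001, 0.001, 0.12, 0]]}}

```text
clock: 32.65
tcp_pos: [0.6387, 0.0129, 0.1644]
orientation: [-0.022, 1.56, 0.023]
contact_force: [0.7, 0.1, 0.4]
grip_width: 0.0858
```

```bash
python3 look.py w17 .636,.012,.057; sed 's/.425,W/.425,W/;s/-.425/-.636/;s/-.316/-.012/' br.py > br2.py; sed -i 's/(.004,.012)/(.0075,.0135)/' br2.py; python3 br2.py
```

```text
[0.6387 0.0129 0.1644] 32.65 0.0858 [0.7 0.1 0.4]
.636,.012,.057 479 mid [0.6346 0.0118 0.0516] mean [0.6347 0.0137 0.0556] zmax 0.0582
jaw yaw 1.7 q [ 0.27  0.54 -0.54  1.7   0.33  0.98 -0.36]
blue [202, 0, 75, 23, 1563] ((618.4716796875, 170.62567138671875), (65.47325897216797, 18.793554306030273), 4.901815891265869)
blue [208, 132, 93, 88, 5787] ((636.2725830078125, 13.698516845703125), (96.16148376464844, 94.12810516357422), 1.4654479026794434)
blue [224, 297, 73, 34, 1720] ((645.8952026367188, -171.8867645263672), (49.51240539550781, 87.82465362548828), 86.74803161621094)
0.05 483 ((634.8655395507812, 11.98480224609375), (9.820414543151855, 39.79273986816406), 1.695456624031067) [635.1125    13.228546]
0.03 535 ((634.8798217773438, 12.024049758911133), (9.939997673034668, 39.833072662353516), 1.478939175605774) [635.0468    15.010997]
0.0075 1497 ((634.8242797851562, 11.864309310913086), (53.95476150512695, 40.18484115600586), 1.7286721467971802) [634.8889    12.645342]
```

View pics/w17.png

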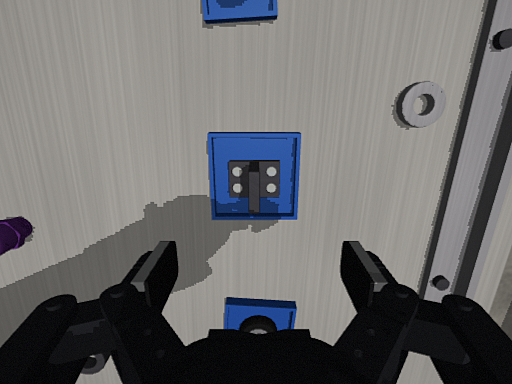

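The bracket stands flat and centred in its tray (254,180). I'll back the arm off and do a last overall check.

>>> {"fn": "play_rows", "kwargs": {"plan": [[1, -0.04, 0, 0.02, 0], [1, -0.08, 0, 0.05, 0], [1, -0.1, 0, 0.09, 0], [1, -0.1, 0, 0.13, 0], [1, -0.1, 0, 0.13, 0], [1, -0.1, 0, 0.13, 0]]}}

```text
clock: 33.35
tcp_pos: [0.5347, 0.0116, 0.2871]
orientation: [-0.023, 1.571, 0.022]
contact_force: [-0.1, -1.0, -1.1]
grip_width: 0.0855
```

```bash
python3 - <<'E'
from h import *
p=r.grab_frame("top"); s=r.grab_frame("scene")
a=cv2.resize(s["pixels"][130:290,80:400],(780,390),interpolation=cv2.INTER_CUBIC); cv2.imwrite("pics/s_end.png",a)
for P in (s,p):
  W=cloud(P)
  for n,x,y,h in (("foot",.642,-.278,.073),("foot",.6455,-.1945,.073),("gland",.61,.257,.049),("gland",.617,.1955,.049),("bracket",.635,.012,.057),("yellow",.519,.213,.07),("purple",.37,-.057,.046)):
    m=(np.hypot(W[...,0]-x,W[...,1]-y)<.025)&(W[...,2]>h-.012)&(W[...,2]<h+.01); q=W[m]
    print(n,len(q),q.mean(0).round(3) if len(q) else None,q[:,2].max().round(3) if len(q) else None)
E
```

```text
foot 38 [ 0.645 -0.28   0.07 ] 0.076
foot 39 [ 0.648 -0.197  0.07 ] 0.076
gland 184 [0.615 0.254 0.047] 0.052
gland 181 [0.622 0.193 0.047] 0.052
bracket 136 [0.638 0.01  0.054] 0.061
yellow 41 [0.521 0.213 0.067] 0.074
purple 103 [ 0.375 -0.056  0.044] 0.05
foot 24 [ 0.643 -0.28   0.071] 0.078
foot 23 [ 0.646 -0.198  0.072] 0.077
gland 117 [0.61  0.253 0.048] 0.055
gland 119 [0.617 0.192 0.048] 0.054
bracket 0 None None
yellow 27 [0.519 0.212 0.069] 0.073
purple 0 None None
```

View pics/s_end.png

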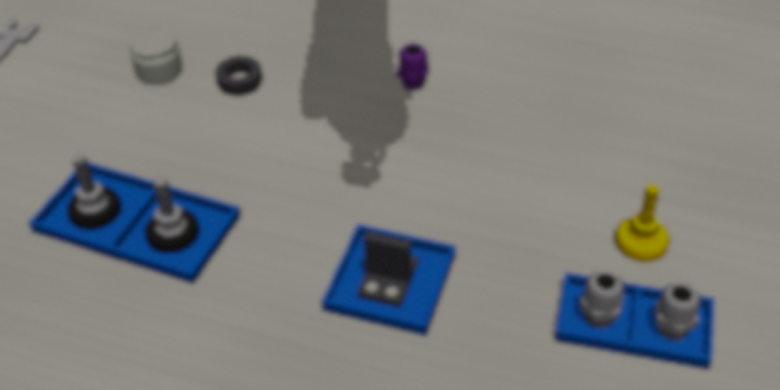

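The scene view shows every part upright in its own compartment, with the yellow foot and purple gland not moved. I'm handing in.

```bash
python3 -c "
from bench import r
print(r.hand_in(), r.get_obs()['clock'])"
```

```text
the job is handed in; nothing more can be done
the job is handed in; nothing more can be done
```

I put all five parts into their trays in the order asked: two feet, two glands, then the bracket. Each foot and gland has its own compartment. I handed in at about 33 s of the 109 s allowed, with the gripper open and well clear of everything.

In the last check:
- **Feet, glands and bracket:** the scene camera showed all five upright at the heights expected on the tray floors. The wrist camera had measured each part within a few mm of its compartment's centre, and the bracket flat.
- **Look-alikes:** the yellow foot and the purple gland had not moved.
- **Disagreements:** the cameras differed by up to about 5 mm in position. The arm hid the bracket and the purple gland from the top camera, so only the scene camera confirmed those two at the end.
- **Forces:** the highest contact force reported was about 9 N. It was read only at the end of each move.

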